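# Press the mirror mount's tilt plate to its set mark and ease it back

### The arm

A 6-joint arm with a two-finger parallel gripper is mounted at the origin on the work surface. World frame = base frame: x ahead of the robot, y to its left, z up, the work surface at z = 0. Lengths are in mm, angles in rad, forces in N, time in s.
With the tool pointing down it reaches from about 325 to 875 mm from the base axis. Payload 4.4 kg.
Tool frame: the origin (TCP) lies on the centre line of the jaws, within the pads' length; the fingertips stand ahead of it and the grasp point (between the pads) lies 6 mm ahead of it (ctrl.tcp_to_tips is the z of the fingertips in the tool frame, in mm); z points along the fingers, y is the line along which they close (so a half turn about z gives the same grasp; the last joint's range is limited). The gripper opens to 85 mm and grips with 20 to 120 N. Pads are 22 mm wide; open, the fingers measure 114 mm over their backs; the gripper's body (76 mm by 85 mm) begins 54 mm behind the grasp point. The pads swing forward as they close: fully open they stand 13 mm farther back than shut.
Start: joints at [-1.294, 0.207, 1.542, -0, 1.393, -0.15], TCP at [238.539, -523.189, 256.282] pointing down, gripper open.
Joint ranges: [-2.73, 2.73], [-0.86, 2.22], [0.23, 2.46], [-1.11, 4.25], [0.08, 2.63], [-2.82, 2.82]. Speed limits (rad/s): [2.79, 2.79, 3.14, 3.14, 3.14, 3.14].

### API

Orientations are given as a 3x3 rotation matrix whose columns are the frame's x, y, z axes.
In Python, from plant import ctrl, sensors, optics gives the robot as it stands. Calls block until the motion is done:
- ctrl.move_ptp(position, orientation): joint-space move of the TCP to a pose.
- ctrl.move_l(position, rot=None, vel=150, threshold=None): straight line of the TCP; rot=None keeps the orientation; vel is the mean speed in mm/s. With threshold (N) it stops when the force on the tool has changed by that much, and returns True; else False.
- ctrl.set_joints(angles): joint-space move.
- ctrl.gripper_to(opening, force=None): finger opening in mm; force is the grip in N (None keeps the last); returns when the fingers have stopped.
- ctrl.hold(seconds).
- ctrl.solve_ik(position, orientation): joint angles nearest the present ones, or None.
- sensors.read_state(): the state.
- optics.grab_frame(name): name is "side" or "top" or "wrist"; returns (picture, depth): 384x512x3 uint8, red, green, blue; 384x512 float32, mm along the optical axis (not along the pixel's ray), 0 where there is no reading.
- optics.camera_params(name): a dict with "mtx" (3x3 intrinsics, pixels), "R" (3x3) and "t" (3): a world point X has camera coordinates R X + t; the wrist camera has in their place "T_tool_cam" (4x4, takes a point from camera to tool coordinates, whose origin is the TCP and whose axes are the flange's). Camera axes: x right, y down, z forward; pixel columns grow to the right and rows downward; lengths in mm; the calibration is good to about 2 mm. The wrist camera is an equidistant fisheye: a pixel r from the principal point sees the ray r / f radians off the axis. A picture is of the moment at which its call begins: read the wrist's pose just before it. camera_params takes no time and is no camera call.
A pose or a line that the arm cannot do raises ctrl.MotionError and nothing moves.
- ctrl.finish_job(): hands the job in; it is judged then, once.
The state is a dict: "t": time; "q": joint angles; "qvel": joint speeds; "tau": joint torques, N m; "eef_pos": TCP position; "eef_rot": TCP orientation; "force": force on the tool from outside, world axes, zero at the start; "wrist_torque": the same for the moment, N m; "grip_width": finger opening in mm; "grasp_force": force on a finger pad.
Only numpy, scipy, OpenCV 4.12 (cv2) and the standard library are available. Lean on these libraries where they do the work, as an engineer would, in place of code of your own. Each camera call takes 0.05 s, during which the arm holds its last target. There are 200 camera calls.

### The job

Check the offset reading of the free-space link mirror: with a fingertip, gently press down the free corner of the mirror mount's tilt plate (the corner the pointer arm comes out of) until the pointer needle is level with the set marker on its scale, without running past it, and hold it there for a second so that the power meter can settle. Then ease the corner up slowly, without letting it snap, until the plate is fully home, and take the hand clear. Press only the plate itself: do not touch the pointer, scale marker, mirror or adjuster knobs, and leave the prism mount and the loose things on the bench untouched where they are.

Things in the scene. Friction and masses are not known exactly. Their poses are not given: they have to be found in the camera images.
- mount: Base of the black mirror mount, bolted to the breadboard (top at z = 0.012). Origin: centre of its underside. From above a 135 mm square with its diagonals along its own x and y: free corner at +x (95 mm out, away from the robot), adjuster knobs at the +y and -y corners, ball seat at -x. Tilt plate 64 to 76 mm above the origin at rest. z vertical, yaw varies by +-0.35.
- plate (a joint): Tilt of the plate (rad): 0 fully home, grows as the free corner goes down, hard stop 0.20. Turns about the mount's y axis, on a line over its centre, 40 mm above its origin. Preloaded spring: pressed at press_corner it starts to move at about 4 N and needs 5.3 N more per 0.1 rad (12 N at 0.15). Springs home by itself, very fast if let go. The set mark lies at 0.07 to 0.15 rad.
- press_corner (a point): Place to press: bare flat top surface at the free corner of the tilt plate, 74 mm from the tilt axis (mount's +x), 21 mm inside the corner's tip, clear for 90 mm towards the mirror. At rest 76 mm above the mount's origin; moves with the plate: 7.4 mm down and 3 mm outwards per 0.1 rad. Plate 12 mm thick, 26 mm free space below it. x axis as the mount's at rest.
- pointer_tip (a point): End of the pointer needle (black bar 4 mm high, lying across the scale face), at mid-height. Its thin arm (8 mm wide) comes out level from under the plate's free corner, its top 22 mm below the plate's top. Moves with the plate, about 18.5 mm down per 0.1 rad. At rest 52 mm above the mount's origin, at x = 185, y = 30 mm in its frame. Do not touch.
- set_mark (a point): Mid-height of the set marker's chisel edge (3 mm high), which points at the needle's end: a dark steel clip 19 x 10 x 12 mm high on the white scale, at x = 185, y = 32 mm in the mount's frame, 13 to 28 mm below the needle's rest height. The needle is on the mark when pointer_tip and set_mark are at equal height. It slides if pushed: do not touch.
- marker: The set marker clip on the scale: an upright white blade with black lines (42 mm wide, x 177 to 180, y 10 to 52 mm in the mount's frame, top 62 mm above its origin), fixed to the base beyond the free corner and facing the mount's +x. Origin of the marker: near its chisel edge, at mid-height.
- mirror (a point): Centre of the face of the round mirror, in a black cell (58 mm diameter) that stands on the tilt plate at x -34 to -20 mm, y +-29 mm in the mount's frame, top 144 mm above the mount's origin (the point: 111 mm); do not touch.
- adjuster_left (a point): Top of the left (+y) one of the two knurled steel adjuster knobs on the tilt plate, 20 mm diameter, at y = +72 and -72 mm in the mount's frame, up to 95 mm above its origin; do not touch.
- prism_mount: A second, similar black mount, fixed, with a glass cube under a clamp arm (up to 126 mm above its underside) and no pointer or scale: not the one to press. Origin: centre of its underside; 191 mm across its corners; its free corner also points along its +x.
- collimator: Fibre collimator on a steel post, fixed at the far side of the breadboard, 127 mm tall. Origin: centre of its foot.
- module_a: Loose transceiver module, steel, 66 x 14 x 12 mm, long axis x. Origin: underside. Stays where it is.
- module_b: Second loose transceiver module, like module_a. Stays where it is.
- post: Loose bare steel post standing upright, 25 mm diameter, 55 mm tall. Origin: centre of its underside. Stays where it is.
- lens_box: Loose small lens box, 45 x 45 x 21 mm, black with a clear lid. Origin: centre of its underside. Stays where it is.
- cleaner: Loose fibre connector cleaner, white and grey stick about 140 x 18 x 18 mm, long axis x. Origin: underside. Stays where it is.
- driver: Loose black-handled screwdriver, 170 mm, lying on the bench to the right, long axis x. Stays where it is.
- screw_jar: Loose small jar of screws, 48 mm diameter, 45 mm tall, on the bench to the left. Origin: centre of its underside. Stays where it is.

How it is judged (in metres and radians):
On the way, in this order (a step that is already met when the one before it is completed fails the run):
1. the needle is level with the set mark (within 3.5 mm) and held there for most of a second, by a fingertip on the plate's free corner (gripper within 40 mm of press_corner, seen from above) (z of pointer_tip in the frame of set_mark between -0.0035 and 0.0035 m and contact force between the fingers and tilt_plate above 1 N and horizontal distance between the grasp point and press_corner below 0.04 m), for 0.8 s.
2. the plate is let up and back home, with the hand off it (value of joint plate below 0.012 rad and contact force between the fingers and plate below 0.2 N), for 0.2 s.
At the end, for the whole second after the job is handed in: The plate rests fully home (tilt below 0.012 rad, not moving), the set marker is within 2 mm and every loose thing within 15 mm of where it was at the start (value of joint plate below 0.012 rad and velocity of joint plate between -0.05 and 0.05 rad/s and distance of marker from where it was at the start of the episode below 0.002 m and distance of each of module_a, module_b, post, lens_box, cleaner, driver, screw_jar from where it was at the start of the episode below 0.015 m); the robot touches nothing.
It fails at once if the needle was pressed more than 8 mm past the set mark, or the plate harder than 25 N (z of pointer_tip in the frame of set_mark below -0.008 m or contact force between the fingers and plate above 25 N).
It fails at once if the plate was let snap back (faster than 1.6 rad/s, about 118 mm/s at the corner) (velocity of joint plate below -1.6 rad/s).
It fails at once if the pointer, set marker, mirror or an adjuster knob was touched, or the marker shifted (distance of marker from where it was at the start of the episode above 0.002 m or contact force between any of the fingers, the arm and marker above 0.5 N or contact force between any of the fingers, the arm and collar_left above 0.5 N or contact force between any of the fingers, the arm and knob_left above 0.5 N or contact force between any of the fingers, the arm and collar_right above 0.5 N or contact force between any of the fingers, the arm and knob_right above 0.5 N or contact force between any of the fingers, the arm and mirror_foot above 0.5 N or contact force between any of the fingers, the arm and mirror_cell above 0.5 N or contact force between any of the fingers, the arm and pointer_arm above 0.5 N or contact force between any of the fingers, the arm and needle above 0.5 N).
It fails at once if the prism mount or the collimator was touched (contact force between any of the fingers, the arm and prism_mount above 1 N or contact force between any of the fingers, the arm and collimator above 1 N).
It fails at once if a loose thing was lifted, carried or pushed more than 15 mm (distance of any of module_a, module_b, post, lens_box, cleaner, driver, screw_jar from where it was at the start of the episode above 0.015 m).
It also fails if it takes over 48 s, if anything falls off the work surface, if the arm or the gripper's body presses on something with over 40 N, if the wrist force passes 120 N, or if a joint passes its speed limit or range.

## Working session

There is one attempt and no reset: what is moved stays moved. The work goes in short steps, each a Python script; the robot and the scene stay as the last script left them, time stands still between calls to the robot, and variables do not carry over. Pictures are saved under pics/ and viewed, at most 10 in all, crops included, and the job is handed in when it is done.

```bash
ls; mkdir -p pics; python3 - <<'E'
from plant import ctrl,sensors,optics
import cv2,numpy as np
for n in("top","side"):
    im,d=optics.grab_frame(n); cv2.imwrite(f"pics/{n}0.png",im[:,:,::-1]); np.savez(f"{n}0.npz",im=im,d=d)
    p=optics.camera_params(n); print(n,p["mtx"],-p["R"].T@p["t"],p["R"], (d>0).mean())
print(ctrl.tcp_to_tips, optics.camera_params("wrist")["T_tool_cam"], sensors.read_state())
E
```

```text
pics
top [[408.46647636   0.         256.08822703]
 [  0.         408.46647636 192.50801297]
 [  0.           0.           1.        ]] [ 382.06390452  -41.05269153 1242.47645493] [[-0.00592077 -0.99979623 -0.01929854]
 [-0.98567576  0.00908781 -0.16840638]
 [ 0.16854745  0.01802501 -0.98552872]] 0.9958546956380209
side [[371.88475033   0.         254.74685879]
 [  0.         371.88475033 190.82971787]
 [  0.           0.           1.        ]] [-128.02153798  980.00527996  761.62040672] [[-0.8192314  -0.57330351  0.01352756]
 [-0.28062987  0.38021573 -0.88129613]
 [ 0.50010678 -0.7257817  -0.47237075]] 0.9913533528645834
25.0 [[ 1.14659464e-03 -9.57543238e-01 -2.88287412e-01  7.33379737e+01]
 [ 9.99999288e-01  1.00264075e-03  6.47000005e-04  7.68287401e-02]
 [-3.30481774e-04 -2.88287948e-01  9.57543706e-01 -1.17998756e+02]
 [ 0.00000000e+00  0.00000000e+00  0.00000000e+00  1.00000000e+00]] {'t': 0.1, 'q': array([-1.29350077e+00,  2.07375664e-01,  1.54284646e+00, -1.26015419e-05,
        1.39350040e+00, -1.50507471e-01]), 'qvel': array([-0.0003384 , -0.00149444, -0.00323356,  0.000849  ,  0.00066085,
       -0.00194871]), 'tau': array([-4.07269363e-04, -3.84091222e+01, -2.92547411e+01, -2.81540051e-04,
        4.85887882e-03, -2.64632455e-06]), 'eef_pos': array([ 238.35498114, -522.55846287,  255.20183614]), 'eef_rot': array([[ 9.09878572e-01,  4.14874235e-01, -5.94994220e-04],
       [ 4.14874548e-01, -9.09876325e-01,  2.04511317e-03],
       [ 3.07093607e-04, -2.10765261e-03, -9.99997732e-01]]), 'force': array([ 0.55956227,  0.43688975, -0.49033833]), 'wrist_torque': array([ 0.00636731, -0.03021641, -0.02056394]), 'grasp_force': 0.0, 'grip_width': 85.59507785669932}
```

View pics/top0.png

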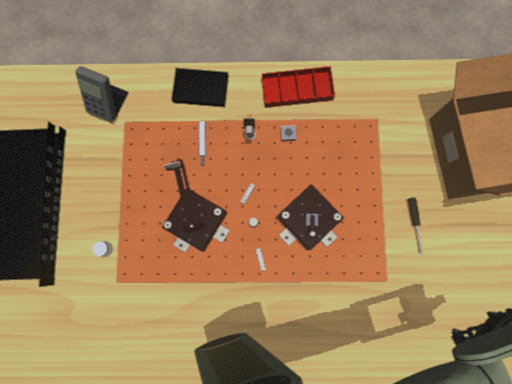

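View pics/side0.png

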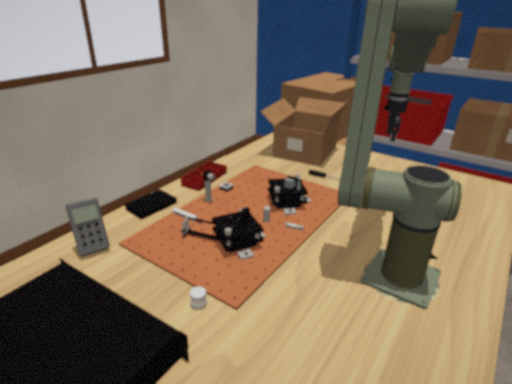

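The top view shows the target mount at about (195,219). Its knobs are at about (167,225) and (218,212), and the pointer goes to the scale at (175,165). The prism mount is on the right at (310,217). Next I'll turn the knob pixels into positions.

```bash
cat > h.py <<'E'
import numpy as np,cv2
from plant import ctrl,sensors,optics
def ray(n,uv,st=None):
    p=optics.camera_params(n);K=p["mtx"];u=np.array([(uv[0]-K[0,2])/K[0,0],(uv[1]-K[1,2])/K[1,1]])
    if n!="wrist":
        return -p["R"].T@p["t"],p["R"].T@np.array([*u,1])
    r=np.linalg.norm(u);T=p["T_tool_cam"]
    d=np.array([*(u/r*np.sin(r)),np.cos(r)]) if r>1e-9 else np.array([0,0,1.])
    R=np.array(st["eef_rot"]);return np.array(st["eef_pos"])+R@T[:3,3],R@T[:3,:3]@d
def onz(n,uv,z,st=None):
    o,d=ray(n,uv,st);return o+d*(z-o[2])/d[2]
def proj(X,st):
    p=optics.camera_params("wrist");K=p["mtx"];T=p["T_tool_cam"]
    c=T[:3,:3].T@(np.array(st["eef_rot"]).T@(np.array(X)-st["eef_pos"])-T[:3,3])
    th=np.arctan2(np.hypot(*c[:2]),c[2]);s=c[:2]/np.hypot(*c[:2])*th
    return K[0,0]*s[0]+K[0,2],K[1,1]*s[1]+K[1,2],c[2]
def snap(name):
    st=sensors.read_state();im,d=optics.grab_frame("wrist");cv2.imwrite(f"pics/{name}.png",im[:,:,::-1])
    np.savez(f"{name}.npz",im=im,d=d,eef_pos=st["eef_pos"],eef_rot=st["eef_rot"]);return st,im,d
def tool(yaw,tilt):
    "tool x along mount x (yaw), pointing down, body leaning to mount +x by tilt"
    c,s=np.cos(yaw),np.sin(yaw);a=np.array([c,s,0]);z=np.array([0,0,1.])
    zt=-np.cos(tilt)*z-np.sin(tilt)*a; xt=np.cos(tilt)*a-np.sin(tilt)*z
    return np.column_stack([xt,np.cross(zt,xt),zt])
E
python3 - <<'E'
from h import *
f=np.load("top0.npz");im=f["im"].astype(int)
K=[]
for u,v in((167,225),(218,212)):
    w=im[v-5:v+6,u-5:u+6].min(2);y,x=np.nonzero(w>130);c=(u-5+x.mean(),v-5+y.mean())
    P=onz("top",c,107);K.append(P);print(c,len(x),P)
D=K[0]-K[1];print("sep (144)",np.hypot(*D[:2]),"yaw",np.arctan2(-D[0],D[1]),"centre",(K[0]+K[1])/2)
print("scale",onz("top",(175,165),70))
# IK at a viewing pose
yaw=np.arctan2(-D[0],D[1]);c=(K[0]+K[1])/2
print(optics.camera_params("wrist")["mtx"])
for tilt in(0,.3,.5,.7,.9):
    a=np.array([np.cos(yaw),np.sin(yaw),0]);R=tool(yaw,tilt)
    tip=c*[1,1,0]+74*a+[0,0,88];print(tilt,ctrl.solve_ik(tip-25*R[:,2],R),ctrl.solve_ik(tip-105*R[:,2],R))
E
```

```text
(np.float64(167.1764705882353), np.float64(224.5)) 34 [487.82966392 228.81309846 107.        ]
(np.float64(217.14285714285714), np.float64(211.37142857142857)) 35 [523.60813162  89.24309937 107.        ]
sep (144) 144.08290458886287 yaw 0.25094411921633275 centre [505.71889777 159.02809891 107.        ]
scale [667.34564172 219.80754178  70.        ]
[[297.31863964   0.         253.31529385]
 [  0.         297.31863964 191.09939923]
 [  0.           0.           1.        ]]
0 [ 1.54895693e-01  4.15768813e-01  1.58776446e+00 -4.44089210e-16
  1.13805938e+00  1.47474790e+00] [ 1.54895693e-01  3.23276711e-01  1.53110814e+00 -4.44089210e-16
  1.28720780e+00  1.47474790e+00]
0.3 [ 0.16784844  0.60613264  1.33087832 -0.02458611  1.50362751  1.49304656] [ 0.1705903   0.57539186  1.20955082 -0.02380867  1.65571481  1.49199723]
0.5 [ 0.17427813  0.74573197  1.15666757 -0.03724659  1.73784262  1.49728951] [ 0.17800188  0.75774408  0.98392748 -0.03691277  1.89859386  1.49486818]
0.7 [ 0.17924744  0.89161805  0.98203001 -0.05002875  1.96623214  1.49663538] [ 0.18356835  0.95210978  0.74379724 -0.05164439  2.14395859  1.49120822]
0.9 [ 0.18296595  1.04121319  0.8087524  -0.06536171  2.18949056  1.49055664] [ 0.18764497  1.16472273  0.47496934 -0.07339067  2.39958168  1.47727523]
```

```bash
cat >> h.py <<'E'
C=np.array([505.7,159.0,12.]);YAW=.251
def W(x,y,z,C=None,yaw=None):
    C=globals()["C"] if C is None else C; yaw=YAW if yaw is None else yaw
    c,s=np.cos(yaw),np.sin(yaw);return C+np.array([c*x-s*y,s*x+c*y,z])
def tcp(x,y,z,tilt):
    R=tool(YAW,tilt);return W(x,y,z)-ctrl.tcp_to_tips*R[:,2],R
E
python3 - <<'E'
from h import *
ctrl.move_ptp(*tcp(74,0,190,0)); ctrl.gripper_to(0,20)
st,im,d=snap("w0")
ctrl.move_ptp(*tcp(74,0,130,.7)); st,im,d=snap("w1")
print(ctrl.tcp_to_tips,st["t"],st["eef_pos"],st["grip_width"],proj(W(185,30,52),st),proj(W(185,32,32),st),proj(W(180,52,62),st))
E
```

```text
25.0 4.3667 [592.99647996 181.43316119 160.74278926] 0.1608454529194734 (np.float64(186.3762753769255), np.float64(-23.786930086028605), np.float64(107.2477637272743)) (np.float64(189.77352451420484), np.float64(-33.28663468940675), np.float64(118.18616408875225)) (np.float64(136.13631911327184), np.float64(-1.379569942725965), np.float64(105.93877537251304))
```

View pics/w1.png

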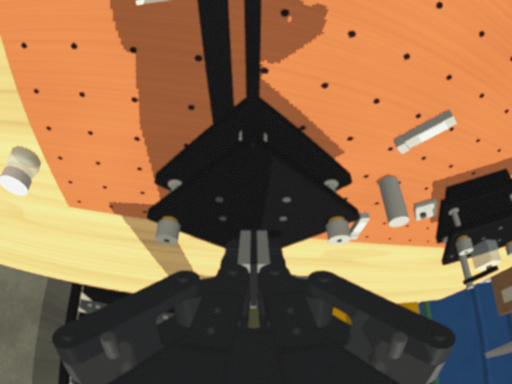

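View pics/w0.png

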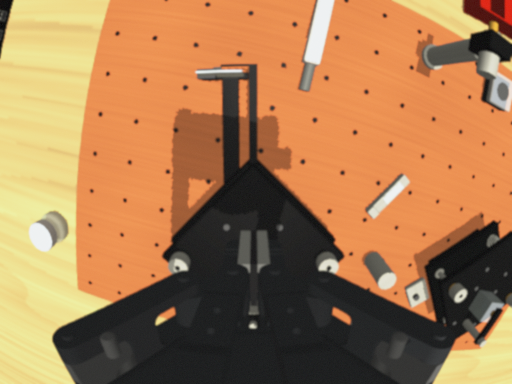

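w0 shows the plate's free corner tip at (253,160), the knobs at about (179,262) and (327,262), and the scale and marker at about (222,73). In w1 the scale is out of frame above. I'll check the mount pose against w0 and plan a front view of the scale.

```bash
python3 - <<'E'
from h import *
f=np.load("w0.npz");st={k:f[k] for k in("eef_pos","eef_rot")}
for n,X in dict(tip=(95,0,76),kl=(0,72,95),kr=(0,-72,95),press=(74,0,76)).items():print(n,proj(W(*X),st))
print("tip on z=88 vs expected",onz("wrist",(253,160),88,st),W(95,0,76))
def pose(phi,up,dist):
    a=phi-.29+up   # view dir angle: ray up by 'up' leans to +x_t
    a=phi+.29-up
    cam=np.array([185+dist*np.sin(a),40+dist*np.cos(a)])
    x=np.array([np.cos(phi),-np.sin(phi)]);z=np.array([-np.sin(phi),-np.cos(phi)])
    t=cam-73*x+118*z; return t,t+25*z,a
for phi in(.8,.9,1.,1.1):
  for up in(.3,.42):
    t,tip,a=pose(phi,up,160);q=ctrl.solve_ik(W(t[0],25,t[1]),tool(YAW,phi));print(phi,up,t,tip,a,q)
E
```

```text
tip (np.float64(252.879237115361), np.float64(163.797305385189), np.float64(260.80396966183))
kl (np.float64(177.04318897362825), np.float64(267.308583007348), np.float64(269.9190368494155))
kr (np.float64(328.6423467886095), np.float64(267.3900581007868), np.float64(270.0724551190429))
press (np.float64(252.86824835778958), np.float64(186.745578569979), np.float64(266.8575456773139))
tip on z=88 vs expected [601.04719969 183.34018333  88.        ] [597.72313067 182.59541104  88.        ]
0.8 0.3 [163.14891508 122.77085344] [145.21501281 105.3531857 ] 0.79 [ 0.21457578  1.12448341  0.54237472 -0.03425781  2.27411339  1.52325223]
0.8 0.42 [148.85014942 135.56706947] [130.91624714 118.14940174] 0.6700000000000002 [ 0.213987    1.06925895  0.61723286 -0.03424753  2.25447117  1.52336566]
0.9 0.3 [171.52137658 124.5388124 ] [151.93820384 108.99856319] 0.8899999999999999 [ 0.21565965  1.24147037  0.36613538 -0.04255485  2.43323529  1.51649705]
0.9 0.42 [158.57153516 138.69859528] [138.98836242 123.15834608] 0.77 [ 0.21515871  1.17909053  0.45358746 -0.04194325  2.40816428  1.51734402]
1.0 0.3 [180.02851204 125.46208749] [158.99173742 111.95452984] 0.99 None
1.0 0.42 [168.55698539 140.84395736] [147.52021077 127.33639971] 0.8700000000000001 [ 0.21618404  1.31184705  0.24902573 -0.05500934  2.57976197  1.5054131 ]
1.1 0.3 [188.58532096 125.53145366] [166.30513696 114.19155062] 1.09 None
1.1 0.42 [178.70672878 141.98171994] [156.42654478 130.64181691] 0.9700000000000002 None
```

```bash
python3 - <<'E'
from h import *
R=tool(YAW,.9)
ctrl.move_ptp(W(158.6,25,185),R); ctrl.move_l(W(158.6,25,138.7))
st,im,d=snap("w2")
n=[proj(W(185,30,52),st),proj(W(185,32,32),st),proj(W(180,10,62),st),proj(W(180,52,62),st)];print(n,st["t"])
u,v=map(int,n[0][:2]);u0=max(0,u-80);v0=max(0,v-50);print(u0,v0)
cv2.imwrite("pics/w2c.png",cv2.resize(im[v0:v0+120,u0:u0+160,::-1],None,fx=5,fy=5,interpolation=cv2.INTER_NEAREST))
E
```

```text
[(np.float64(242.11344882317562), np.float64(81.37953926945589), np.float64(139.93289236022494)), (np.float64(239.2060369140893), np.float64(54.770305061865116), np.float64(147.26562402794636)), (np.float64(282.8463770434482), np.float64(103.32584951203705), np.float64(140.93178769370434)), (np.float64(197.58224962417552), np.float64(104.02338697197997), np.float64(140.90176383974475))] 5.45
162 31
```

View pics/w2c.png

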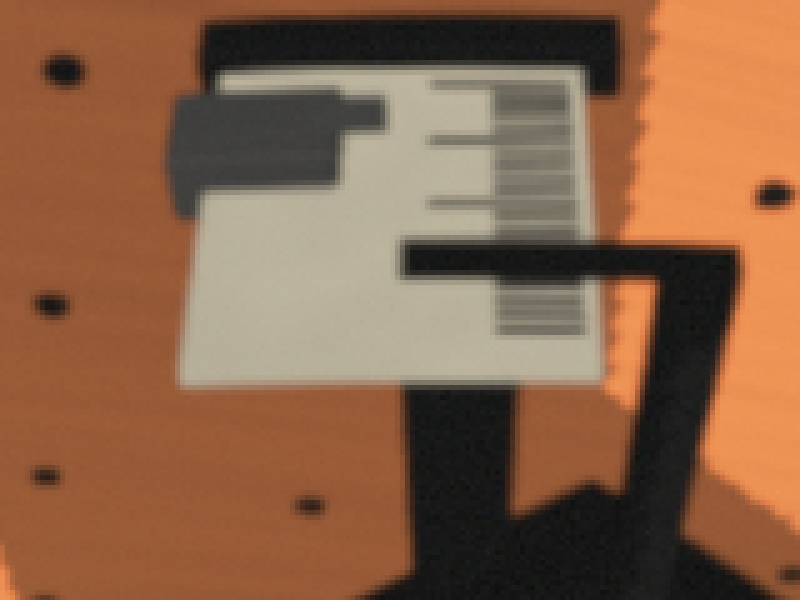

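The crop (5x, origin 162,31) is upside down, so lower means towards the top. It shows the needle end at crop (402,240–278) and the marker's chisel at crop (340–385, 97–130). I'll convert these to heights on the x≈185 plane and check them against depth.

```bash
python3 - <<'E'
from h import *
f=np.load("w2.npz");st={k:f[k] for k in("eef_pos","eef_rot")};d=f["d"];im=f["im"]
c,s=np.cos(YAW),np.sin(YAW);M=np.array([[c,s,0],[-s,c,0],[0,0,1]])
def onx(uv,x):
    o,r=ray("wrist",uv,st);o=M@(o-C);r=M@r;return o+r*(x-o[0])/r[0]
def dep(u,v):
    o,r=ray("wrist",(u,v),st);T=f["eef_rot"]@optics.camera_params("wrist")["T_tool_cam"][:3,:3]
    return M@(o+r*d[v,u]/(r@T[:,2])-C)
g=im.max(2).astype(int)
print("needle col 246-256",g[74:92,246:256].mean(1).round()); print("chisel col 232-237",g[44:64,233:238].mean(1).round())
for v in range(77,90):print("needle",v,dep(250,v).round(1))
for v in range(48,62):print("chis",v,dep(236,v).round(1))
for v in range(49,70,2):print("clip",v,dep(215,v).round(1))
for n,y in(("nbot",240),("ntop",278),("cbot",97),("ctop",130)):
    for x in(184,185,187):print(n,x,onx((162+(400 if n[0]=='n' else 380)/5-.4,31+y/5-.4),x).round(1))
E
```

```text
needle col 246-256 [187. 188. 188. 177. 140.  85.  39.  24.  23.  23.  22.  45. 106. 163.
 184. 186. 186. 186.]
chisel col 232-237 [110. 167. 187. 188. 183. 164. 122.  81.  66.  65.  66.  67.  89. 136.
 175. 187. 189. 188. 187. 188.]
needle 77 [178.2  26.2  42.5]
needle 78 [185.6  26.1  50.3]
needle 79 [186.   26.1  51.3]
needle 80 [184.8  26.1  50.9]
needle 81 [185.9  26.1  52.6]
needle 82 [185.9  26.1  53.3]
needle 83 [185.8  26.1  53.8]
needle 84 [185.4  26.1  54.2]
needle 85 [185.   26.1  54.5]
needle 86 [183.7  26.1  54. ]
needle 87 [179.2  26.2  50.7]
needle 88 [179.   26.2  51.2]
needle 89 [178.6  26.2  51.5]
chis 48 [179.4  34.4  19.8]
chis 49 [179.5  34.4  20.8]
chis 50 [187.2  33.7  30.5]
chis 51 [186.8  33.7  30.9]
chis 52 [186.6  33.7  31.5]
chis 53 [186.2  33.7  31.9]
chis 54 [186.6  33.6  33.1]
chis 55 [184.8  33.7  31.9]
chis 56 [184.8  33.7  32.8]
chis 57 [183.2  33.8  31.8]
chis 58 [179.1  34.1  28.2]
chis 59 [179.   34.1  29. ]
chis 60 [179.4  34.   30.2]
chis 61 [179.2  34.   30.8]
clip 49 [184.9  45.5  26.4]
clip 51 [184.2  45.5  27.4]
clip 53 [184.6  45.2  29.6]
clip 55 [184.4  45.1  31.1]
clip 57 [184.5  45.   32.7]
clip 59 [184.1  44.9  34. ]
clip 61 [183.8  44.9  35.3]
clip 63 [183.1  44.9  36.1]
clip 65 [181.6  45.   36.1]
clip 67 [180.2  45.1  36.4]
clip 69 [179.5  45.1  37.2]
nbot 184 [184.   30.3  49.1]
nbot 185 [185.   30.3  50.1]
nbot 187 [187.   30.2  51.9]
ntop 184 [184.   30.2  54.4]
ntop 185 [185.   30.2  55.3]
ntop 187 [187.   30.1  57. ]
cbot 184 [184.   33.1  26.8]
cbot 185 [185.  33.  28.]
cbot 187 [187.   32.8  30.3]
ctop 184 [184.   32.9  32.4]
ctop 185 [185.   32.8  33.5]
ctop 187 [187.   32.7  35.7]
```

Needle middle is at z≈52.2, as it should be. The mark is at z≈31 (clip 26–36.5, chisel 30–33), so the needle must drop about 21.2 mm: θ≈0.1145, 8.7 mm at the corner, about 10 N. Next I approach, find contact and press in stages.

```bash
cat >> h.py <<'E'
TL=.22;RT=tool(YAW,TL)
def edge(x,z): # TCP such that the outer edge of the fingertips is at mount (x,0,z)
    return W(x,0,z)-25*RT[:,2]-11*RT[:,0]
def edge_now(st):
    p=np.array(st["eef_pos"])+np.array(st["eef_rot"])@[11,0,25]-C
    return np.array([np.cos(YAW)*p[0]+np.sin(YAW)*p[1],p[2]])
def P(th):return 74*np.cos(th)+36*np.sin(th),40+36*np.cos(th)-74*np.sin(th)
def F(n=5):
    f=[]
    for _ in range(n):f.append(sensors.read_state()["force"]);ctrl.hold(.02)
    return np.mean(f,0)
E
python3 - <<'E'
from h import *
import json
ctrl.move_l(W(150,25,200)); ctrl.move_ptp(edge(74,115),RT)
ctrl.move_l(edge(74,84),vel=60);ctrl.hold(.2); F0=F()
hit=ctrl.move_l(edge(74,70),vel=12,threshold=2.0);st=sensors.read_state()
print(hit,"t",st["t"],"edge",edge_now(st),"F0",F0,"dF",F()-F0)
json.dump(dict(F0=F0.tolist()),open("s.json","w"))
ctrl.hold(.1);st=sensors.read_state();print(edge_now(st),st["t"])
E
```

```text
True t 8.7167 edge [73.98440924 75.14001544] F0 [-0.13039855 -0.06312763 -0.4181297 ] dF [0.50478263 0.52901582 5.31129104]
[73.97574696 75.09003382] 8.9
```

```bash
python3 - <<'E'
from h import *
import json
F0=np.array(json.load(open("s.json"))["F0"])
for th in(.04,.08):
    x,z=P(th);ctrl.move_l(edge(x,z),vel=8);ctrl.hold(.1)
    st=sensors.read_state();print(th,(x,z),edge_now(st),(F()-F0).round(2),st["t"])
st,im,d=snap("p1")
for n,X in(("needle",(186,27,52-185*.08)),("chis",(186,34,31))):print(n,proj(W(*X),st))
cv2.imwrite("pics/p1c.png",cv2.resize(im[:100,140:300,::-1],None,fx=5,fy=5,interpolation=cv2.INTER_NEAREST))
E
```

```text
0.04 (np.float64(75.38042392363118), np.float64(73.01199310998427)) [74.94054538 73.28112896] [-0.76 -0.2   5.78] 9.4667
0.08 (np.float64(76.64025524928405), np.float64(69.97117407317552)) [76.15402802 70.60956289] [-1.08 -0.6   7.01] 10.2083
needle (np.float64(199.96451428606386), np.float64(7.0231291635180355), np.float64(129.68477687069168))
chis (np.float64(189.0436369278748), np.float64(9.046701541298887), np.float64(135.07440278455763))
```

View pics/p1c.png

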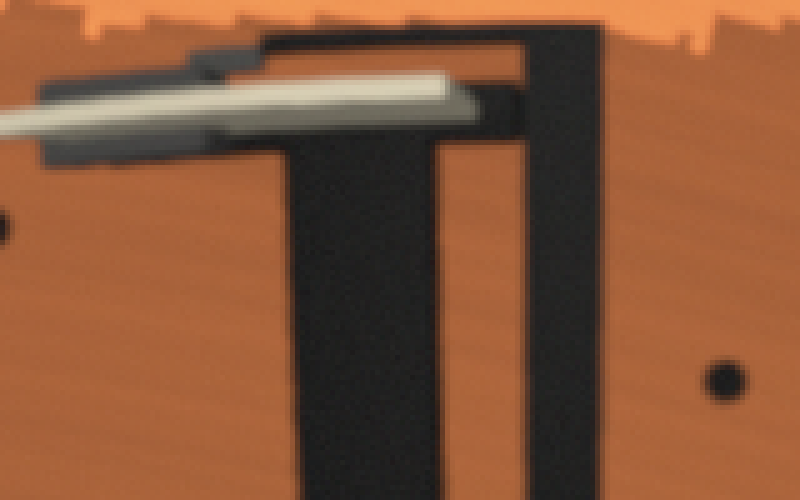

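The needle bar (crop y≈42, x 265–520) and chisel (crop x 190–262, y≈60) are both visible at the top of the wrist view. I'll read their tops by depth.

```bash
cat >> h.py <<'E'
def pts(fn,u0,u1,v0,v1):
    f=np.load(fn);st={k:f[k] for k in("eef_pos","eef_rot")};d=f["d"];out=[]
    zc=(f["eef_rot"]@optics.camera_params("wrist")["T_tool_cam"][:3,:3])[:,2];c,s=np.cos(YAW),np.sin(YAW);M=np.array([[c,s,0],[-s,c,0],[0,0,1]])
    for v in range(v0,v1):
        for u in range(u0,u1):
            o,r=ray("wrist",(u,v),st);out.append([u,v,*(M@(o+r*d[v,u]/(r@zc)-C))])
    return np.array(out)
E
python3 - <<'E'
from h import *
for nm,u0,u1,v0,v1 in(("needle",200,242,5,12),("chis",181,190,8,16)):
    p=pts("p1.npz",u0,u1,v0,v1)
    for v in range(v0,v1):print(nm,v,np.median(p[p[:,1]==v],0).round(1))
E
```

```text
needle 5 [220.5   5.  185.9  15.9  42.6]
needle 6 [220.5   6.  185.3  15.9  42.7]
needle 7 [220.5   7.  184.8  15.8  42.9]
needle 8 [220.5   8.  184.3  15.9  42.2]
needle 9 [220.5   9.  187.6  18.1   2.1]
needle 10 [220.5  10.  187.2  20.2   0.5]
needle 11 [220.5  11.  186.7  20.4   0.3]
chis 8 [185.    8.  190.2  43.1   0.2]
chis 9 [185.    9.  186.1  36.1  31.7]
chis 10 [185.   10.  185.5  35.9  32.1]
chis 11 [185.   11.  185.   36.2  32.1]
chis 12 [185.   12.  184.4  36.   33. ]
chis 13 [185.   13.  183.7  36.   32.7]
chis 14 [185.   14.  183.3  36.5  31.3]
chis 15 [185.   15.  183.3  37.8  25. ]
```

The needle is at mid z≈40.7 (θ≈0.062, which agrees with the 7 N) and the mark at ≈30.8. That leaves 9.9 mm at the needle, or about 4 mm at the corner.

```bash
python3 - <<'E'
from h import *
import json
F0=np.array(json.load(open("s.json"))["F0"])
def meas(nm):
    st,im,d=snap(nm);r=[]
    for y,z in((17,None),(35.7,None)):
        p=pts(nm+".npz",175,245,0,20)
        m=p[(abs(p[:,3]-y)<2.2)&(p[:,2]>183.5)&(p[:,2]<188)&(p[:,4]>22)];r.append((len(m),np.median(m[:,4]) if len(m) else 0))
    st=sensors.read_state();print(nm,"needle,chisel tops",r,"edge",edge_now(st),(F()-F0).round(2),st["t"],flush=True)
    return r
x=77.0;zc=69.97;dz=3.0
for i in range(3):
    zc-=dz;x+=dz*.4;ctrl.move_l(edge(x,zc),vel=6);ctrl.hold(.1)
    r=meas(f"p{i+2}")
    if r[0][0]<8 or r[1][0]<8:break
    e=(r[0][1]-2)-(r[1][1]-1.5);print("needle above mark",e)
    if abs(e)<.8:break
    dz=np.clip(e*.4,-1.5,1.5)
    if dz<0:break
ctrl.hold(.3);print(zc,x)
E
```

```text
p2 needle,chisel tops [(44, np.float64(35.46602913418286)), (45, np.float64(32.269622880653884))] edge [77.30402556 67.82700473] [-2.22 -0.88  8.3 ] 11.2083
needle above mark 2.696406253528977
p3 needle,chisel tops [(43, np.float64(33.00532938153265)), (42, np.float64(32.303701595276095))] edge [77.68646053 66.87016622] [-2.84 -0.5   8.82] 11.7833
needle above mark 0.20162778625655164
65.8914374985884 78.63142500056463
```

The needle is on the mark (+0.2 mm). I'll hold, then ease up slowly along the arc.

```bash
python3 - <<'E'
from h import *
import json
F0=np.array(json.load(open("s.json"))["F0"])
ctrl.hold(1.2)
for x,z in((76.8,70),(75,74),(74,78),(74,84)):
    ctrl.move_l(edge(x,z),vel=8);st=sensors.read_state();print(edge_now(st),(st["force"]-F0).round(2),st["t"])
ctrl.move_l(edge(74,170),vel=80)
# look at the needle home from the same pose as before
ctrl.move_ptp(W(158.6,25,185),tool(YAW,.9));ctrl.move_l(W(158.6,25,138.7));ctrl.hold(.2)
st,im,d=snap("end");a=np.load("w2.npz")["im"].astype(int)
print("mean diff of scale region vs before",abs(im[31:110,190:315].astype(int)-a[31:110,190:315]).mean())
p=pts("end.npz",246,256,79,85);q=pts("w2.npz",246,256,79,85);print("needle z now/before",np.median(p[:,4]),np.median(q[:,4]))
ctrl.move_l(W(158.6,25,220));print(sensors.read_state()["t"])
cv2.imwrite("pics/endc.png",cv2.resize(im[:,:,::-1],None,fx=1.5,fy=1.5))
E
```

```text
[76.14330869 70.61166019] [-1.77  0.04  7.35] 14.075
[74.6726983 73.9093128] [-0.44 -0.14  5.45] 14.775
[73.85770502 77.66065663] [-0.2   0.46 -0.09] 15.4417
[73.88636454 83.93211671] [ 0.84 -0.25  0.09] 16.3417
mean diff of scale region vs before 6.029299578059072
needle z now/before 53.30681693863905 52.75413642206751
19.8583
```

View pics/endc.png

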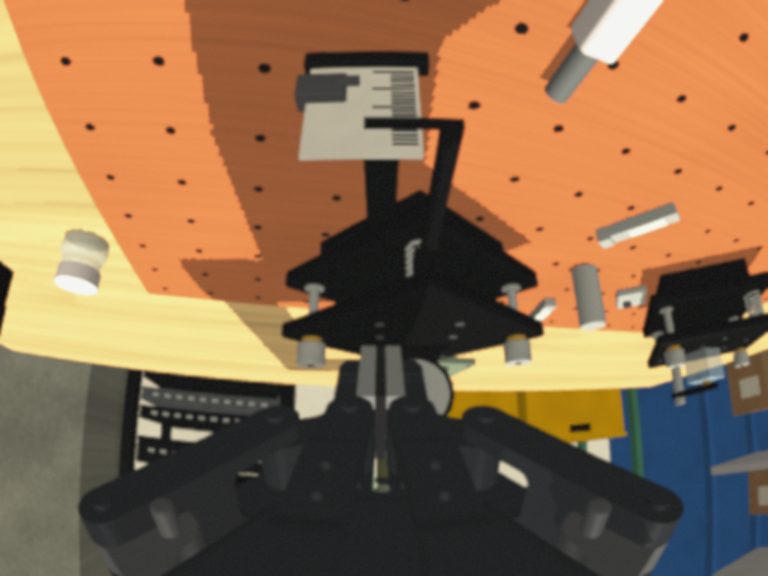

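The end view shows the needle back at its rest height (picture y≈124), the marker in the same place at (325,88), and the hand clear.

```bash
python3 -c "
from plant import ctrl
ctrl.hold(.3);print(ctrl.finish_job())"
```

```text
the job is handed in; nothing more can be done
None
```

The needle was pressed to about 0.2 mm above the set mark by wrist-camera depth and held for more than a second; the plate was then eased home, the hand taken clear, and the job handed in at about 20 s of the 48 s allowed (the hand-in returned no verdict).

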